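# Lever up a stand base and slip the levelling block under

## Task

The heavy grey stand base slopes down towards the fulcrum block because its feet on that side are too short. With the pry bar over the fulcrum, lever that low edge up, slip the thicker aluminium block flat and a good 2 cm under the edge beside the bar while the bar holds it up, then let the base down on the block so that it sits level. Take the pry bar out and lay it flat on the bench behind or well away from the fulcrum and base; do not shove the base out of its place and leave the thin block, the meter and the wire spool where they are.

Things in the scene. Friction and masses are not known exactly. Their poses are not given: they have to be found in the camera images.
- fulcrum: Steel fulcrum fixed to the bench; origin: centre of its underside. +x points level at the base's low edge, square to it, 60 mm away. A round bar (radius 8, along y, axis 11 and top 19 mm up) carries the blade, between two cheeks at y = +-23 (6 thick, 20 long, 34 tall, 40 mm clear between). Foot plate 30 x 52 x 8 mm.
- base: Loose grey stand base, about 2.6 kg: plate 180 (x) x 200 (y) x 12 mm on four rubber feet. Origin 24 mm below the middle of the plate's underside; x leads away from the fulcrum, z normal to the plate. Clamp post 200 mm tall at x = +45 with a 100 mm cross rod. Feet at y = +-80: 24 mm tall at x = +75; shorter ones, 14 mm across, at x = -45. It slopes by 0.055 rad at the start.
- base_edge (a point): Middle of the lower rim of the base's low edge (200 mm long), axes as base. 15 mm above the bench at the start, 24 mm when the base is level. The first 38 mm under the edge are free of feet. It lies up to 35 mm to either side of the fulcrum's x axis, so one side of the bar has more room under the edge.
- bar_grip (a point): Centre of the steel pry bar's handle, a block 90 (x) x 28 (y) x 32 mm (z). x points to the tip, z up when it lies flat. A blade 24 wide and 5 thick runs 210 mm from the handle's front to the tip, flush with the handle underneath. To enter under the edge it slopes tip-down by about 0.2 rad over the fulcrum.
- bar_tip (a point): End of the blade, mid-thickness: 255 mm ahead of bar_grip along x and 13.5 mm below it when flat. Lever with it about 18 mm under the edge: when the handle's rear end is down on the bench the bar slopes tip-up by about 0.085 rad and the edge is about 28 mm up.
- bar: The pry bar, origin on its underside below the handle's centre, axes as bar_grip. 0.78 kg, mostly handle: with the tip 18 mm under the edge and the blade on the fulcrum, its own weight keeps the edge up after it is let go.
- shim_center (a point): Centre of the levelling block: plain aluminium, 90 (x) x 36 (y) x 24 mm (z), 0.21 kg, lying flat; the thicker of two blocks of the same outline.
- shim: The levelling block; origin at the centre of its underside.
- thin_center (a point): Centre of the thin aluminium block, 90 x 36 x 12 mm. Not needed: leave it.
- meter: Yellow multimeter, 150 (x) x 74 (y) x 34 mm, lying on its back behind the fulcrum to its +y side; origin at the centre of its underside. Bystander.
- spool: Copper wire spool standing upright, diameter 58, 46 mm tall, behind the fulcrum to its -y side; origin at the centre of its underside. Bystander.
Not all that is in view belongs to the job. What is meant by the fulcrum is not yellow, and is the smaller of those in its own colour.

How it is judged:
By the outcome, as a careful person would: the job done as asked, in the order asked, and still so for the second after the job is handed in, with the robot touching nothing.
It also fails if it takes over 69 s, if anything falls off the work surface, if the arm or the gripper's body presses on something with over 40 N, if the wrist force passes 120 N, or if a joint passes its speed limit or range.

## Robot

A 7-joint arm with a two-finger parallel gripper is mounted at the origin on the work surface. World frame = base frame: x ahead of the robot, y to its left, z up, the work surface at z = 0. Lengths are in mm, angles in rad, forces in N, time in s.
With the tool pointing down it reaches from about 400 to 925 mm from the base axis. Payload 5.6 kg.
Tool frame: the origin (TCP) lies on the front face of the gripper's body, between the roots of the fingers; the fingertips stand 73 mm ahead of it and the grasp point (between the pads) lies 54 mm ahead of it; z points along the fingers, y is the line along which they close (so a half turn about z gives the same grasp; the last joint's range is limited). The gripper opens to 85 mm and grips with 20 to 120 N. Pads are 22 mm wide; open, the fingers measure 114 mm over their backs; the gripper's body (76 mm by 85 mm) begins 54 mm behind the grasp point. The pads swing forward as they close: fully open they stand 13 mm farther back than shut.
Start: joints at [-1.37, 0.468, -0.012, 1.603, 0.006, 1.071, -0.056], TCP at [156.942, 630.773, 303.89] pointing down, gripper open.
Joint ranges: [-2.53, 2.53], [-0.31, 2.02], [-1.57, 1.55], [0.28, 2.44], [-1.29, 4.43], [0.15, 1.84], [-2.92, 2.92]. Speed limits (rad/s): [2.57, 2.57, 3.14, 3.14, 3.14, 3.14, 3.14].

## Interface

Orientations are given as a rotation vector (axis times angle).
In Python, from workcell import env gives the robot as it stands. The module is installed in compiled form; this text tells all that it offers.
- The arm moves only by the tool jog_arm, never from a script. Its argument "steps" is a list of rows, each a list of 3 entries, a list of its own where there are three numbers: the shift along the tool's x, y, z as a fraction of full scale, then the turn about the tool's z as a fraction of full scale, then the closure, from -1 (fully open) to 1 (shut), so that 0 is half open. In form: [[[tx, ty, tz], roll, claw], ...]. A call has exactly 8 rows; each row shifts and turns the commanded pose from where the row before left it, along the tool's axes as they then stand; what a row does not reach is not made up. Full scale, the value 1, is 60 mm for a shift and 0.12 rad for a turn. A row lasts 1/8 s, in which the tool goes at most 62.5 mm and 10.7 degrees, less where a joint would pass 70% of its speed; a pose out of reach is approached as far as the arm can. A call with a number of a shift or a turn outside -1 to 1 is refused whole. A call with a gripper value outside its range is refused whole. The fingers move at their own pace and stop on an object; "force" is the grip in N (left out, the last holds). Time passes only in rows, so rows that do not move let the fingers close, or fill a call up. It gives the time, the measured TCP pose, the force, the opening and the grip force at its end, in the units of the state.
- env.read_state(): the state, without advancing time (a new reading comes with each control period).
- env.read_camera(name): name is "side" or "top"; returns the picture (384x512x3 uint8, red, green, blue); there is no depth.
- env.calibration(name): a dict with "camera_matrix" (3x3 intrinsics, pixels), "position" and "attitude" of the camera in the world. Camera axes: x right, y down, z forward; pixel columns grow to the right and rows downward; lengths in mm; the calibration is good to about 2 mm. A picture is of the moment at which its call begins. calibration takes no time and is no camera call.
- env.finish_job(): hands the job in; it is judged then, once.
The state is a dict: "t": time; "qpos": joint angles; "qd": joint speeds; "effort": joint torques, N m; "ee_pos": TCP position; "eef_rot": TCP orientation; "ft_force": force on the tool from outside, world axes, zero at the start; "torque": the same for the moment, N m; "opening": finger opening in mm; "gripper_force": force on a finger pad.
Only numpy, scipy, OpenCV 4.12 (cv2) and the standard library are available. Lean on these libraries where they do the work, as an engineer would, in place of code of your own. Each camera call takes 0.05 s, during which the arm holds its last target. There are 200 camera calls.

## Working session

There is one attempt and no reset: what is moved stays moved. The work goes in short steps, Python scripts to look and compute and a tool call to move; the robot and the scene stay as the last step left them, time stands still between calls to the robot, and variables do not carry over. Pictures are saved under pics/ and viewed, at most 10 in all, crops included, and the job is handed in when it is done.

Besides the shell and the picture viewer there is one more tool, called after "Call:" as name([rows], argument=value, ...), one row to a line, values as JSON. jog_arm: Moves the arm, as the interface text tells. Shift numbers are shares of 60 mm and turn numbers shares of 0.12 rad, none past 1 either way. Its arguments: {"type":"object","properties":{"steps":{"type":"array"},"force":{"type":"number"}},"required":["steps"]}

```bash
mkdir -p pics; ls; python3 - <<'E'
from workcell import env
import cv2,numpy as np
print(env.read_state())
for n in("side","top"):
    im=env.read_camera(n); cv2.imwrite(f"pics/{n}0.png",im[:,:,::-1]); c=env.calibration(n); print(n,c)
E
```

```text
pics
{'t': 0.0, 'qpos': array([-1.37002607,  0.46840017, -0.01158904,  1.60366593,  0.00601825,
        1.07138592, -0.05633682]), 'qd': array([-0.00017223,  0.00052366, -0.00057653, -0.00309522,  0.00063877,
       -0.00122385,  0.00046305]), 'effort': array([-6.08344944e-04, -5.32403290e+01,  2.14606407e-02, -2.51308018e+01,
        1.14642180e-02,  8.07227741e-03,  1.06458842e-05]), 'ee_pos': array([156.8487084 , 630.33346131, 302.90576996]), 'eef_rot': array([-3.82119254e-01, -3.11819149e+00,  2.86493155e-03]), 'ft_force': array([-0.15239012,  0.35423108, -0.02281903]), 'torque': array([-0.01450776,  0.03434019, -0.01544912]), 'gripper_force': 0.0, 'opening': 85.14549667794138}
side {'camera_matrix': array([[377.65278923,   0.        , 250.31154095],
       [  0.        , 377.65278923, 186.35720785],
       [  0.        ,   0.        ,   1.        ]]), 'position': array([380.40301378, 653.88141054, 736.37747859]), 'attitude': array([-0.50506442,  2.7236734 , -1.18746091])}
top {'camera_matrix': array([[417.74605719,   0.        , 258.81523892],
       [  0.        , 417.74605719, 182.49325551],
       [  0.        ,   0.        ,   1.        ]]), 'position': array([ 429.53819794,  -45.4277686 , 1099.07528673]), 'attitude': array([-2.15162049,  2.10899436, -0.21229089])}
```

View pics/side0.png

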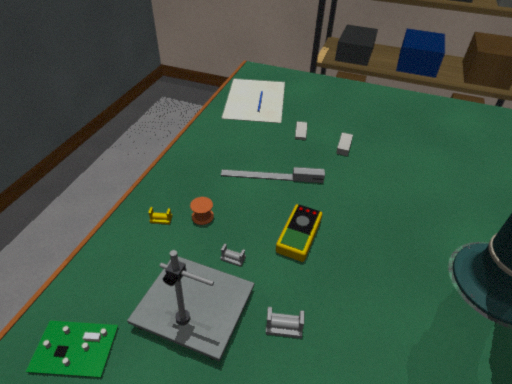

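View pics/top0.png

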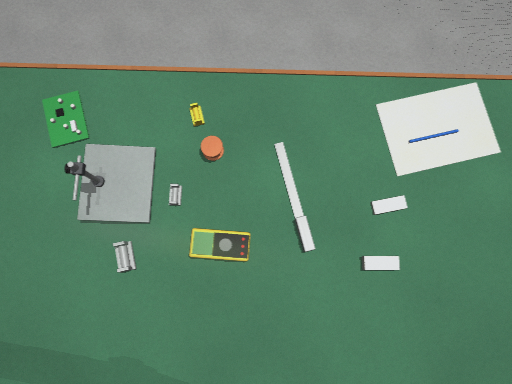

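Top picture: three fulcrum-like things: the yellow one (197,114), the large grey (124,257), and the small grey (175,195) facing the base edge (153,185). The small grey one fits. White blocks are at (389,205) and (381,263), the bar runs from (280,144) to (308,248), the meter is at (220,245) and the spool at (212,149).

```bash
cat > h.py <<'E'
import numpy as np,cv2
from scipy.spatial.transform import Rotation as R
from workcell import env
C={n:env.calibration(n) for n in("side","top")}
def ray(n,p):
    c=C[n];K=c["camera_matrix"];d=np.linalg.inv(K)@[p[0],p[1],1]
    return c["position"],R.from_rotvec(c["attitude"]).as_matrix()@d
def onz(n,p,z=0):
    o,d=ray(n,p);return o+d*(z-o[2])/d[2]
def tri(ps,pt):
    a,u=ray("side",ps);b,v=ray("top",pt);u=u/np.linalg.norm(u);v=v/np.linalg.norm(v)
    s=np.linalg.lstsq(np.c_[u,-v],b-a,rcond=None)[0];P,Q=a+s[0]*u,b+s[1]*v
    return (P+Q)/2,np.linalg.norm(P-Q)
def proj(n,X):
    c=C[n];q=c["camera_matrix"]@(R.from_rotvec(c["attitude"]).as_matrix().T@(np.array(X,float)-c["position"]));return q[:2]/q[2]
def snap(n,f=None):
    im=env.read_camera(n)[:,:,::-1].copy()
    if f: cv2.imwrite("pics/"+f,im)
    return im
E
python3 - <<'E'
from h import *
import os
np.set_printoptions(precision=1,suppress=True)
ims={n:cv2.imread(f"pics/{n}0.png") for n in C}
# low saturation bright/grey blobs
for n,im in ims.items():
    hsv=cv2.cvtColor(im,cv2.COLOR_BGR2HSV); m=((hsv[:,:,1]<45)&(hsv[:,:,2]>95)).astype(np.uint8)
    k,l,s,c=cv2.connectedComponentsWithStats(m)
    print(n)
    for i in range(1,k):
        if 60<s[i,4]<12000:
            r=cv2.minAreaRect(np.argwhere(l==i)[:,::-1].astype(np.float32)); b=cv2.boxPoints(r)
            print(s[i,4],c[i],b.round(0).tolist(),onz(n,c[i]))
t=cv2.resize(ims["top"][80:280,60:320],None,fx=3,fy=3,interpolation=2)
s=cv2.resize(ims["side"][110:360,120:370],None,fx=2.4,fy=2.4,interpolation=2)
cv2.imwrite("pics/tc.png",t);cv2.imwrite("pics/sc.png",s)
E
```

```text
side
7063 [234.3  32.8] [[152.0, 75.0], [152.0, 0.0], [317.0, 0.0], [317.0, 75.0]] [ 1121.2 -1121.2     0. ]
106 [325.5  18.7] [[321.0, 41.0], [326.0, -1.0], [330.0, 0.0], [325.0, 41.0]] [  737. -1503.     0.]
3343 [415.7  22.3] [[332.0, 38.0], [337.0, -5.0], [513.0, 18.0], [508.0, 61.0]] [  269.1 -1645.1     0. ]
364 [409.6  86.6] [[366.0, 82.0], [367.0, 75.0], [452.0, 91.0], [451.0, 97.0]] [ 255.8 -877.2    0. ]
2273 [254.6 100.6] [[222.0, 118.0], [225.0, 77.0], [284.0, 81.0], [281.0, 123.0]] [ 798.1 -538.     0. ]
11725 [ 83.9 204.9] [[-39.0, 295.0], [162.0, 71.0], [201.0, 106.0], [0.0, 330.0]] [1036.6  145.     0. ]
176 [300.7 129.1] [[294.0, 136.0], [296.0, 121.0], [307.0, 122.0], [306.0, 137.0]] [ 586.8 -420.2    0. ]
199 [344.8 141.1] [[337.0, 148.0], [341.0, 131.0], [353.0, 134.0], [349.0, 151.0]] [ 433.5 -407.8    0. ]
193 [308.8 170.9] [[294.0, 173.0], [294.0, 167.0], [324.0, 169.0], [324.0, 175.0]] [ 507.3 -216.5    0. ]
392 [256.8 174.2] [[221.0, 175.0], [221.0, 169.0], [292.0, 174.0], [292.0, 179.0]] [ 646.9 -144.4    0. ]
103 [233.7 253.3] [[225.0, 257.0], [225.0, 249.0
[... 1002 characters left out ...]
[[66.0, 163.0], [79.0, 155.0], [87.0, 167.0], [74.0, 176.0]] [676.3 432.9   0. ]
102 [ 75.4 186.7] [[72.0, 199.0], [75.0, 174.0], [79.0, 174.0], [76.0, 199.0]] [613.8 428.1   0. ]
230 [174.9 194.1] [[169.0, 184.0], [181.0, 184.0], [181.0, 204.0], [169.0, 204.0]] [599.4 163.6   0. ]
463 [389.3 204.3] [[371.0, 201.0], [405.0, 194.0], [407.0, 208.0], [374.0, 214.0]] [ 583.9 -407.1    0. ]
144 [225.1 244.5] [[217.0, 240.0], [229.0, 236.0], [233.0, 249.0], [221.0, 253.0]] [469.7  26.2   0. ]
494 [124.5 255.9] [[113.0, 242.0], [131.0, 240.0], [136.0, 269.0], [117.0, 271.0]] [435.7 284.5   0. ]
501 [381.4 262.5] [[364.0, 256.0], [399.0, 256.0], [399.0, 269.0], [364.0, 269.0]] [ 431.1 -380.5    0. ]
```

View pics/tc.png

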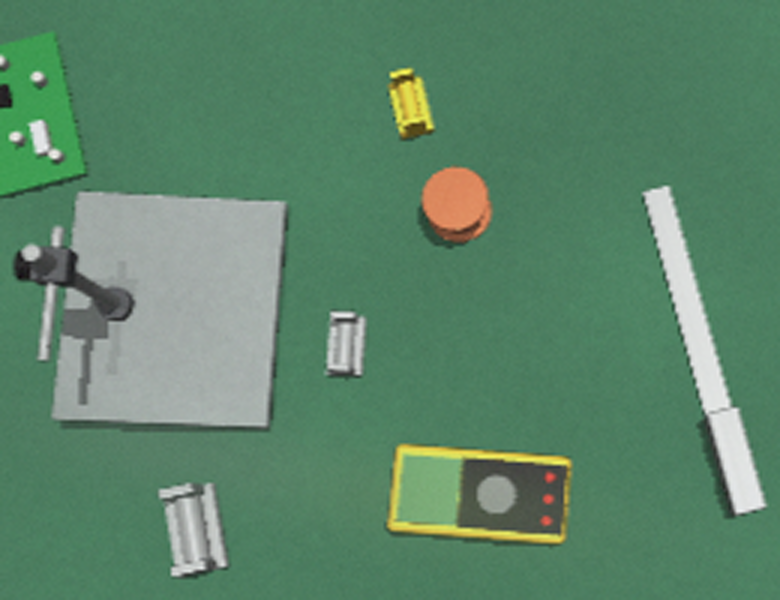

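View pics/sc.png

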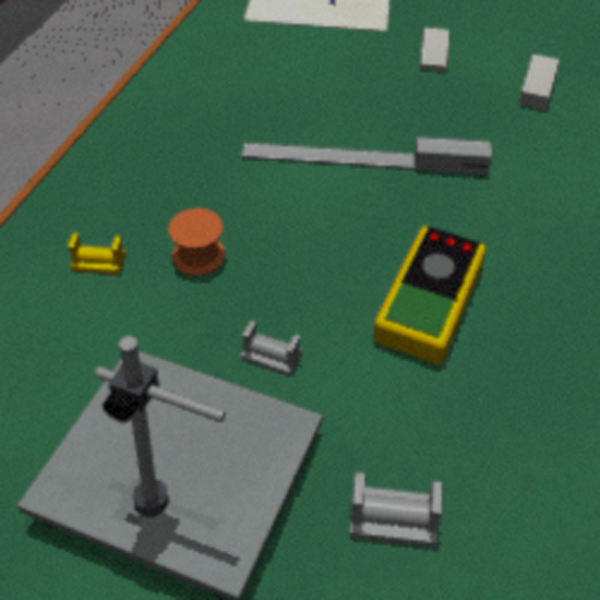

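The crops confirm the smaller grey fulcrum: side (232,254), top (175,194), in line with the base's low edge. The block at side (345,142), top (381,263) shows the taller side face, so it is the thicker one. Now triangulating.

```bash
python3 - <<'E'
from h import *
np.set_printoptions(precision=1,suppress=True)
S=lambda x,y:(x/2.4+120-.3,y/2.4+110-.3); T=lambda x,y:(x/3+60-.33,y/3+80-.33)
pts={"edgeR(lowx)":(S(321,415),T(268,427)),"edgeL":(S(135,353),T(286,202)),
"cheekL":(S(250,326),T(343,315)),"cheekR":(S(294,337),T(345,374)),
"tipmid":(S(244,150),T(656,189)),"handle_rear_near":(S(490,144),T(764,507)),"handle_front_a":(S(416,140),T(738,407)),
"handle_front_b":(S(417,152),T(706,412)),"handle_rear_b":(S(490,156),T(736,514))}
P={}
for k,(s,t) in pts.items():
    P[k],e=tri(s,t); print(k,P[k],round(e,1))
d=P["edgeL"]-P["edgeR(lowx)"];print("edge len",np.linalg.norm(d),"normal yaw",np.arctan2(-d[0],d[1])*0+np.arctan2(d[0],-d[1]))
# blocks: top-face from both views
ims={n:cv2.imread(f"pics/{n}0.png") for n in C}
for b,(x0,y0,x1,y1),(u0,v0,u1,v1) in (("A",(320,120,365,165),(350,245,410,280)),("B",(285,110,320,145),(360,185,415,225))):
    o=[]
    for n,(a,c,e,f) in (("side",(x0,y0,x1,y1)),("top",(u0,v0,u1,v1))):
        g=ims[n][c:f,a:e]; hsv=cv2.cvtColor(g,cv2.COLOR_BGR2HSV); v=hsv[:,:,2]; m=(hsv[:,:,1]<60)&(v>170)
        q=np.argwhere(m)[:,::-1].astype(np.float32); r=cv2.minAreaRect(q); ctr=q.mean(0)+[a,c]; o.append(ctr); 
        bx=cv2.boxPoints(r)+[a,c]
        print(b,n,len(q),ctr,bx.tolist() if n=="top" else "")
    print(b,tri(*o))
from scipy.spatial.transform import Rotation as R
s=env.read_state(); print(R.from_rotvec(s["eef_rot"]).as_matrix(), s["ee_pos"])
E
```

```text
edgeR(lowx) [522.6 221.   25.6] 1.5
edgeL [718.3 218.6  20.7] 6.8
cheekL [618.6 160.4  37.6] 1.0
cheekR [571.1 156.6  36.9] 7.6
tipmid [ 745.8 -109.4    4.5] 0.1
handle_rear_near [ 462.5 -201.9   30.3] 0.3
handle_front_a [ 547.8 -180.5   26.5] 1.6
handle_front_b [ 540.8 -152.5   32.6] 1.5
handle_rear_b [ 456.9 -177.9   32.3] 1.6
edge len 195.7418308463141 normal yaw 1.5581654268694933
A side 131 [344.8 140.7] 
A top 489 [381.5 262.5] [[364.0, 256.0], [399.0, 256.0], [399.0, 269.0], [364.0, 269.0]]
A (array([ 431.6, -373. ,   25.7]), np.float64(0.9155792539612928))
B side 116 [300.7 128.7] 
B top 439 [389.3 204.3] [[371.61538314819336, 201.07692337036133], [404.6923065185547, 194.46154022216797], [407.269229888916, 207.3461570739746], [374.1923065185547, 213.96154022216797]]
B (array([ 582.9, -402.5,   13.9]), np.float64(1.932199160243727))
[[-1.   0.2 -0. ]
 [ 0.2  1.  -0. ]
 [-0.  -0.  -1. ]] [156.9 630.4 303. ]
```

```bash
python3 - <<'E'
from h import *
np.set_printoptions(precision=1,suppress=True)
ims={n:cv2.imread(f"pics/{n}0.png") for n in C}
# subpixel edge line of the base low edge in top view: max gradient per row
g=cv2.cvtColor(ims["top"],cv2.COLOR_BGR2HSV)[:,:,1].astype(float); g=cv2.GaussianBlur(g,(0,0),.7)
def cross(n,rows,a,b):
    o=[]
    for r in rows:
        L=g[r,a:b]; t=(L[:3].mean()+L[-3:].mean())/2; i=np.argmax((L[:-1]<t)&(L[1:]>=t)); o.append((a+i+(t-L[i])/(L[i+1]-L[i]),r))
    return o
e=[onz("top",p,27)[:2] for p in cross("top",range(152,219,3),142,162)]; e=np.array(e)
f=np.polyfit(e[:,0],e[:,1],1); print("edge y= %.4f x + %.1f"%tuple(f),"resid",np.std(e[:,1]-np.polyval(f,e[:,0])))
print("edge ends top z27:",onz("top",(149.0,222.1),27),onz("top",(155.1,147),27))
# fulcrum blob in top
hsv=cv2.cvtColor(ims["top"],cv2.COLOR_BGR2HSV); m=np.zeros((384,512),bool); m[178:212,162:190]=(hsv[178:212,162:190,1]<70)
q=np.argwhere(m)[:,::-1].astype(np.float32); r=cv2.minAreaRect(q); print("fulc",len(q),q.mean(0),r,[onz("top",q.mean(0),z) for z in(15,20,34)])
hs=cv2.cvtColor(ims["side"],cv2.COLOR_BGR2HSV); w=(slice(238,270),slice(215,252)); q2=np.argwhere(hs[w][:,:,1]<70)[:,::-1]+[215,238]; print(len(q2),q2.mean(0),tri(q2.mean(0),q.mean(0)))
print("cheeks z34",onz("top",(174.0,184.7),34),onz("top",(174.7,204.3),34))
# shim axis
a=onz("top",(364,262.5),24);b=onz("top",(399,262.5),24);c=onz("top",(381.5,256),24);d=onz("top",(381.5,269),24);print("shim",a,b,np.arctan2((a-b)[1],(a-b)[0]),np.linalg.norm(a-b),np.linalg.norm(c-d))
print("meter",[onz("top",p,34)[:2] for p in((192,228.5),(250,232.5),(190,257),(248,261))],"spool",onz("top",(212,148),46)[:2])
E
```

```text
edge y= -0.0142 x + 226.9 resid 0.324868259936651
edge ends top z27: [521.5 220.6  27. ] [720.1 217.8  27. ]
fulc 262 [175.  194.3] ((175.0323486328125, 194.0794219970703), (12.501529693603516, 21.47502326965332), 4.39870548248291) [array([596.7, 160.7,  15. ]), array([596. , 159.8,  20. ]), array([593.8, 157.1,  34. ])]
335 [232.  255.7] (array([598. , 161.7,  10.5]), np.float64(1.154617150520774))
cheeks z34 [618.7 161.   34. ] [567.8 156.3  34. ]
shim [ 430.3 -328.9   24. ] [ 431.9 -418.1   24. ] 1.589320467894101 89.27345654827533 32.46733899248387
meter [array([506.9, 109.2]), array([499.7, -38.1]), array([435.7, 110.8]), array([428.6, -34.7])] spool [715.6  65.5]
```

Call:
jog_arm([
  [[0,0,0],1,-1],
  [[0,0,0],1,-1],
  [[0,0,0],1,-1],
  [[0,0,0],1,-1],
  [[0,0,0],1,-1],
  [[0,0,0],1,-1],
  [[0,0,0],1,-1],
  [[0,0,0],1,-1],
])

```text
t: 1.1
ee_pos: [156.9, 630.5, 303.3]
eef_rot: [1.784, 2.586, -0.002]
ft_force: [-0.1, -0.3, 0.2]
opening: 85.4
gripper_force: 0.0
```

Call:
jog_arm([
  [[0,0,0],1,-1],
  [[0,0,0],1,-1],
  [[0,0,0],1,-1],
  [[0,0,0],0.06,-1],
  [[0,0.8,0],0,-1],
  [[0,0.8,0],0,-1],
  [[-0.4,0.8,0],0,-1],
  [[-0.7,0.7,0],0,-1],
])

```text
t: 2.1
ee_pos: [344.4, 564.4, 303.1]
eef_rot: [2.218, 2.224, 0.0]
ft_force: [1.1, -0.5, -0.7]
opening: 85.5
gripper_force: 0.0
```

Call:
jog_arm([
  [[-0.8,0.4,0],0,-1],
  [[-0.8,0.4,0],0,-1],
  [[-0.8,0.4,0],0,-1],
  [[-0.8,0.4,0],0,-1],
  [[-0.8,0.4,0],0,-1],
  [[-0.8,0.4,0],0,-1],
  [[-0.8,0.1,0],0,-1],
  [[-0.8,0,0],0,-1],
])

```text
t: 3.1
ee_pos: [493.2, 178.8, 303.8]
eef_rot: [2.22, 2.223, -0.0]
ft_force: [0.9, -1.1, -0.1]
opening: 85.5
gripper_force: 0.0
```

Call:
jog_arm([
  [[-0.8,0,0.3],0,-1],
  [[-0.8,0,0.3],0,-1],
  [[-0.8,0,0.3],0,-1],
  [[-0.8,0,0.3],0,-1],
  [[-0.8,0,0.3],0,-1],
  [[-0.8,0,0.3],0,-1],
  [[-0.8,0,0.3],0,-1],
  [[-0.3,0,0],0,-1],
])

```text
t: 4.1
ee_pos: [491.4, -176.2, 176.8]
eef_rot: [-2.223, -2.218, 0.004]
ft_force: [-0.1, 1.3, 0.7]
opening: 85.0
gripper_force: 0.0
```

Call:
jog_arm([
  [[0,0,0],1,-1],
  [[0,0,0],1,-1],
  [[0,0,0],1,-1],
  [[0,0,0],1,-1],
  [[0,0,0],1,-1],
  [[0,0,0],1,-1],
  [[0,0,0],1,-1],
  [[0,0,0],1,-1],
])

```text
t: 5.1
ee_pos: [493.2, -172.2, 178.2]
eef_rot: [-2.996, -0.943, -0.001]
ft_force: [0.2, 0.7, -0.1]
opening: 85.6
gripper_force: 0.0
```

Call:
jog_arm([
  [[0,0,0],1,-1],
  [[0,0,0],1,-1],
  [[0,0,0],0.83,-1],
  [[0,0,0],0,-1],
  [[0,0,0],0,-1],
  [[0,0,0],0,-1],
  [[0,0,0],0,-1],
  [[0,0,0],0,-1],
])

```text
t: 6.1
ee_pos: [492.7, -173.4, 177.9]
eef_rot: [-3.113, -0.424, -0.0]
ft_force: [0.6, -0.4, -0.1]
opening: 85.5
gripper_force: 0.0
```

Call:
jog_arm([
  [[-0.29,0.12,0.4],0,-1],
  [[0,0,0.5],0,-1],
  [[0,0,0.5],0,-1],
  [[0,0,0.37],0,-1],
  [[0,0,0],0,-1],
  [[0,0,0],0,1],
  [[0,0,0],0,1],
  [[0,0,0],0,1],
], force=20)

```text
t: 7.1
ee_pos: [478.4, -184.9, 72.4]
eef_rot: [3.112, 0.425, 0.002]
ft_force: [-0.6, -0.2, -0.3]
opening: 32.5
gripper_force: 0.0
```

Call:
jog_arm([
  [[0,0,0],0,1],
  [[0,0,0],0,1],
  [[0,0,0],0,1],
  [[0,0,0],0,1],
  [[0,0,-0.3],0,1],
  [[0,0,-0.3],0,1],
  [[0,0,-0.3],0,1],
  [[0,0,0],0,1],
])

```text
t: 8.1
ee_pos: [478.6, -185.0, 127.3]
eef_rot: [3.112, 0.424, 0.004]
ft_force: [-0.8, 0.1, -6.1]
opening: 27.7
gripper_force: 20.9
```

```bash
python3 - <<'E'
from h import *
a=snap("side");b=snap("top")
v=np.vstack([cv2.resize(a[110:240,180:380],(600,390),interpolation=2)[:300],cv2.resize(b[120:270,230:360],None,fx=2,fy=2)[:,:,:] if 0 else cv2.resize(b[110:270,220:420],(600,480))[:300]])
cv2.imwrite("pics/g1.png",v)
E
```

```text
(no output)
```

View pics/g1.png

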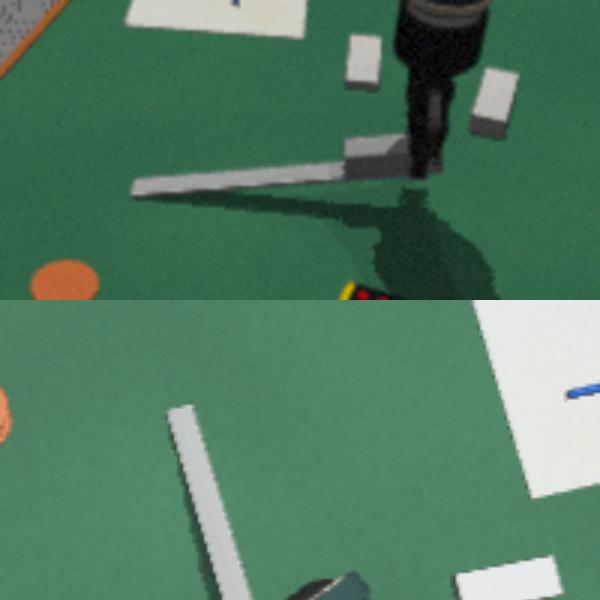

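The bar is held and drooping tip-down, with the tip at side (225,172.5) and top (280,146).

```bash
python3 - <<'E'
from h import *
print(tri((224.7,172.5),(279.7,145.7)), env.read_state()["ee_pos"],env.read_state()["ft_force"])
E
```

```text
(array([ 737.35371691, -113.31895558,    3.08104112]), np.float64(1.0256242021004551)) [ 478.16228057 -184.8577398   126.07673111] [ 1.0227882  -0.35006314 -4.74196349]
```

Call:
jog_arm([
  [[0,0,0],0,1],
  [[0,0,0],0,1],
  [[0,0,-0.3],0,1],
  [[0,0,-0.6],0,1],
  [[0,0,-0.6],-0.5,1],
  [[0,0,-0.2],-0.7,1],
  [[0,0,0],-0.7,1],
  [[0,0,0],-0.7,1],
], force=100)

```text
t: 9.2
ee_pos: [476.9, -184.8, 228.2]
eef_rot: [-3.007, -0.907, 0.002]
ft_force: [-0.1, 0.5, -8.5]
opening: 26.9
gripper_force: 99.9
```

Call:
jog_arm([
  [[0,0,0],-0.9,1],
  [[0,0,0],-0.9,1],
  [[0,0,0],-0.9,1],
  [[0,0,0],-0.9,1],
  [[0,0,0],-0.9,1],
  [[0,0,0],-0.9,1],
  [[0,0,0],-0.9,1],
  [[0,0,0],-0.9,1],
])

```text
t: 10.2
ee_pos: [477.0, -185.3, 228.0]
eef_rot: [-2.351, -2.083, 0.003]
ft_force: [-0.0, -0.9, -7.7]
opening: 26.7
gripper_force: 99.9
```

Call:
jog_arm([
  [[0,0,0],-0.9,1],
  [[0,0.3,0],0,1],
  [[0.2,0.5,0],0,1],
  [[0.5,0.6,0],0,1],
  [[0.5,0.4,0],0,1],
  [[0.3,0.1,0],0,1],
  [[0,0,0],0,1],
  [[0,0,0],0,1],
])

```text
t: 11.2
ee_pos: [592.1, -98.3, 227.7]
eef_rot: [2.241, 2.202, -0.003]
ft_force: [-0.0, -1.0, -8.3]
opening: 26.9
gripper_force: 100.1
```

```bash
python3 - <<'E'
from h import *
s=env.read_state();print(s["ee_pos"],s["eef_rot"],s["ft_force"],s["opening"])
a=snap("side");b=snap("top")
v=np.hstack([cv2.resize(a[170:290,170:310],(560,480),interpolation=2)[:, :400],cv2.resize(b[130:250,140:240],(400,480),interpolation=2)])
cv2.imwrite("pics/g2.png",v)
# predicted tip
print(proj("side",[595,195,100]),proj("top",[595,195,100]))
E
```

```text
[592.13304065 -98.28587163 227.73918053] [ 2.24065211  2.20188222 -0.00300822] [-0.00970595 -0.9602486  -8.31542025] 26.88291252129953
[226.86682675 242.61335544] [154.30457904 189.16801182]
```

View pics/g2.png

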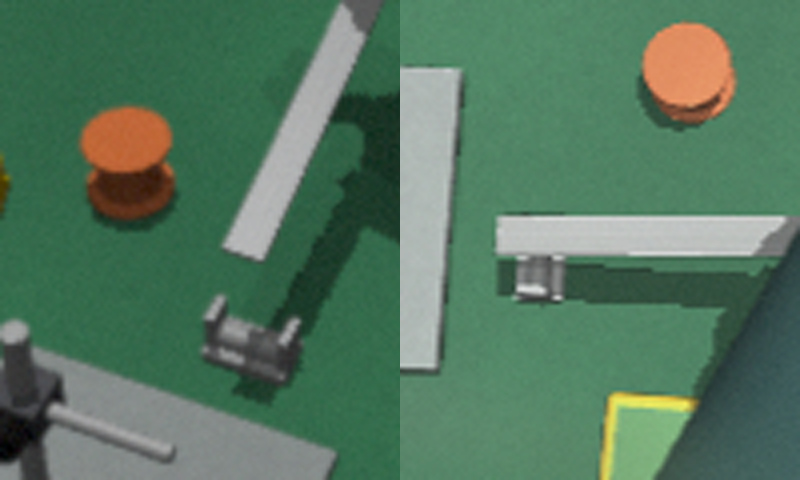

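The tip is at side (230.5,233) and top (164,188.8), near the fulcrum and above it. Triangulating the tip next.

```bash
python3 - <<'E'
from h import *
print(tri((230.3,232.8),(164,188.8)))
print(2*np.arctan2(2.202,2.241))
E
```

```text
(array([596.37442149, 170.88317486, 104.52366061]), np.float64(1.4695477655965827))
1.5532410720628655
```

Call:
jog_arm([
  [[0.3,-0.02,0],0,1],
  [[0.27,0,0.1],0,1],
  [[0,0,0.4],0,1],
  [[0,0,0.4],0,1],
  [[0,0,0.3],0,1],
  [[0,0,0.2],0,1],
  [[0,0,0.08],0,1],
  [[0,0,0],0,1],
])

```text
t: 12.3
ee_pos: [592.9, -62.4, 139.1]
eef_rot: [2.239, 2.204, 0.001]
ft_force: [0.1, -0.1, -7.4]
opening: 26.4
gripper_force: 100.1
```

```bash
python3 - <<'E'
from h import *
s=env.read_state();print(s["ee_pos"],s["ft_force"])
a=snap("side");b=snap("top")
v=np.hstack([cv2.resize(a[190:290,180:280],(400,400),interpolation=2),cv2.resize(b[140:240,130:230],(400,400),interpolation=2)])
cv2.imwrite("pics/g3.png",v)
E
```

```text
[592.85647291 -62.44209421 139.06708768] [ 0.10164681 -0.07778031 -7.44938513]
```

View pics/g3.png

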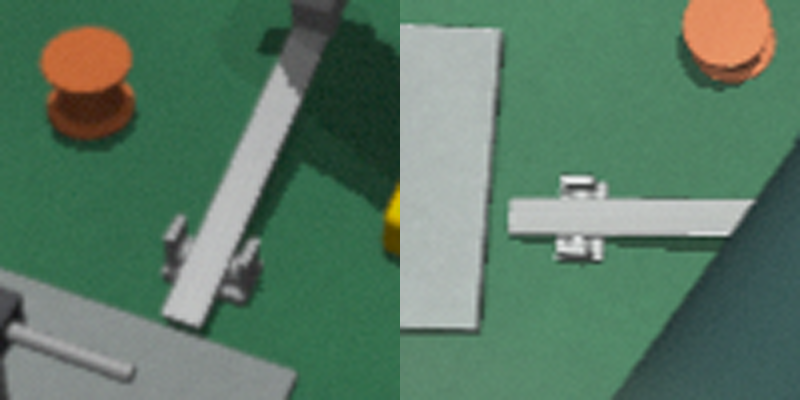

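Call:
jog_arm([
  [[0,0,0.03],0,1],
  [[0.1,0,0.02],0,1],
  [[0.1,0,0.02],0,1],
  [[0.1,0,0.02],0,1],
  [[0.1,0,0.02],0,1],
  [[0.1,0,0.02],0,1],
  [[0,0,0],0,1],
  [[0,0,0],0,1],
])

```text
t: 13.4
ee_pos: [593.1, -31.5, 130.9]
eef_rot: [-2.237, -2.204, -0.001]
ft_force: [0.5, 2.7, -4.5]
opening: 26.8
gripper_force: 100.3
```

```bash
python3 - <<'E'
from h import *
s=env.read_state();print(s["ee_pos"],s["ft_force"],s["torque"])
E
```

```text
[593.08462701 -31.53567302 130.92927762] [ 0.47685428  2.65275824 -4.54617419] [ 0.55878721 -0.07348355 -0.05724565]
```

Call:
jog_arm([
  [[0,0,0],0,1],
  [[0,0,0],0,1],
  [[-0.03,0,0.1],0,1],
  [[-0.03,0,0.1],0,1],
  [[-0.03,0,0.12],0,1],
  [[-0.03,0,0.12],0,1],
  [[-0.02,0,0.12],0,1],
  [[-0.01,0,0.1],0,1],
], force=20)

```text
t: 14.4
ee_pos: [593.3, -41.3, 91.2]
eef_rot: [-2.239, -2.203, -0.001]
ft_force: [0.8, 4.7, 6.4]
opening: 26.6
gripper_force: 101.0
```

Call:
jog_arm([
  [[-0.02,0,0.1],0,1],
  [[-0.01,0,0.08],0,1],
  [[-0.01,0,0.06],0,1],
  [[0,0,0.04],0,1],
  [[0,0,0.02],0,1],
  [[0,0,0],0,1],
  [[0,0,0],0,1],
  [[0,0,0],0,1],
])

```text
t: 15.4
ee_pos: [593.4, -43.1, 75.1]
eef_rot: [-2.238, -2.203, -0.003]
ft_force: [-5.2, 6.7, 17.2]
opening: 26.7
gripper_force: 103.3
```

```bash
python3 - <<'E'
from h import *
s=env.read_state();print(s["ee_pos"],s["ft_force"],s["torque"])
a=snap("side");b=snap("top")
v=np.hstack([cv2.resize(a[190:340,130:280],(450,450),interpolation=2),cv2.resize(b[125:235,70:190],(491,450),interpolation=2)[:,:350] if 0 else cv2.resize(b[140:230,130:200],(350,450),interpolation=2)])
cv2.imwrite("pics/g4.png",v)
E
```

```text
[593.37293778 -43.10449033  75.12278495] [-5.24469221  6.74799382 17.17047293] [ 2.47382296  0.98198287 -0.06247227]
```

View pics/g4.png

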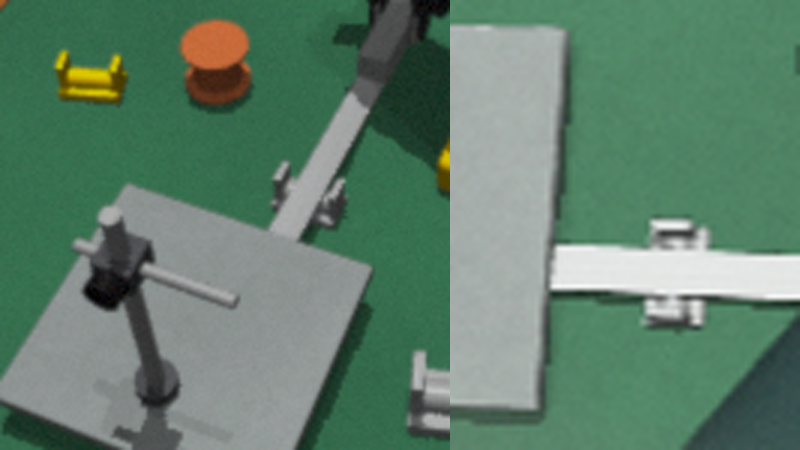

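Call:
jog_arm([
  [[0,0,0],0,0.2],
  [[0,0,0],0,0],
  [[0,0,0],0,-0.5],
  [[0,0,0],0,-1],
  [[0,0,-0.4],0,-1],
  [[0,0,-0.6],0,-1],
  [[0,0,-0.5],0,-1],
  [[0,0,0],0,-1],
])

```text
t: 16.5
ee_pos: [594.3, -44.2, 165.7]
eef_rot: [2.237, 2.201, 0.005]
ft_force: [0.1, -0.0, 0.9]
opening: 85.6
gripper_force: 0.0
```

```bash
python3 - <<'E'
from h import *
s=env.read_state();print(s["ee_pos"],s["ft_force"])
a=snap("side","s5.png");b=snap("top","t5.png")
g=cv2.GaussianBlur(cv2.cvtColor(b,cv2.COLOR_BGR2HSV)[:,:,1].astype(float),(0,0),.7)
def fit(g,z):
    e=[]
    for r in list(range(152,184,3))+list(range(205,219,3)):
        L=g[r,142:162];t=(L[:3].mean()+L[-3:].mean())/2;i=np.argmax((L[:-1]<t)&(L[1:]>=t));e.append(onz("top",(142+i+(t-L[i])/(L[i+1]-L[i]),r),z)[:2])
    e=np.array(e);return np.polyfit(e[:,0],e[:,1],1)
print(fit(g,40))
# vertical shift of the side-view corner region between first and now
a0=cv2.imread("pics/side0.png")
print("corner shift",cv2.phaseCorrelate(cv2.cvtColor(a0[268:300,236:268],cv2.COLOR_BGR2GRAY).astype(np.float64),cv2.cvtColor(a[268:300,236:268],cv2.COLOR_BGR2GRAY).astype(np.float64),cv2.createHanningWindow((32,32),cv2.CV_64F)))
for z in (27,36,40,42): print(z,proj("side",[521.5,220,z]))
E
```

```text
[594.29953939 -44.20591639 165.69287966] [ 0.11046942 -0.02998408  0.91995813]
[-1.07820015e-02  2.25481257e+02]
corner shift ((0.1223372046542952, -3.2858082676289087), 0.5341502727211638)
27 [254.4438948  282.12142994]
36 [254.54398477 279.78623514]
40 [254.5889574  278.73698054]
42 [254.61155781 278.20969138]
```

Call:
jog_arm([
  [[-0.7,-0.35,0],0,-1],
  [[-0.8,-0.4,0],0,-1],
  [[-0.8,-0.4,0],0,-1],
  [[-0.8,-0.4,0],0,-1],
  [[-0.8,-0.4,0],0,-1],
  [[-0.8,-0.4,0],0,-1],
  [[-0.5,-0.3,0],0,-1],
  [[-0.25,-0.07,0],0,-1],
])

```text
t: 17.6
ee_pos: [422.5, -369.8, 162.3]
eef_rot: [-2.241, -2.198, 0.002]
ft_force: [-0.1, 1.0, -0.0]
opening: 85.3
gripper_force: 0.0
```

Call:
jog_arm([
  [[0,0,0],0,-1],
  [[0,0,0],0,-1],
  [[0,0,0],0,-1],
  [[0,0,0],0,-1],
  [[0,0,0],0,-1],
  [[0,0,0],0,-1],
  [[0,0,0],0,-1],
  [[0,0,0],0,-1],
])

```text
t: 18.6
ee_pos: [424.5, -368.3, 163.5]
eef_rot: [2.239, 2.204, 0.0]
ft_force: [-0.5, 1.0, -0.0]
opening: 85.4
gripper_force: 0.0
```

Call:
jog_arm([
  [[-0.09,0.11,0.3],0,-1],
  [[0,0,0.5],0,-1],
  [[0,0,0.5],0,-1],
  [[0,0,0.24],0,-1],
  [[0,0,0],0,-1],
  [[0,0,0],0,1],
  [[0,0,0],0,1],
  [[0,0,0],0,1],
], force=40)

```text
t: 19.6
ee_pos: [431.6, -374.1, 72.2]
eef_rot: [2.237, 2.203, 0.001]
ft_force: [-0.4, 0.4, -0.2]
opening: 35.7
gripper_force: 39.7
```

Call:
jog_arm([
  [[0,0,0],0,1],
  [[0,0,0],0,1],
  [[0,0,-0.3],0,1],
  [[0,0,-0.6],0,1],
  [[0,0,-0.6],0,1],
  [[0,0,-0.2],0,1],
  [[0,0,0],0,1],
  [[0,0,0],0,1],
])

```text
t: 20.6
ee_pos: [430.6, -373.1, 171.9]
eef_rot: [-2.237, -2.202, 0.0]
ft_force: [0.3, -0.0, -2.9]
opening: 35.6
gripper_force: 40.2
```

```bash
python3 - <<'E'
from h import *
s=env.read_state();print(s["ee_pos"],s["ft_force"])
a=snap("side");b=snap("top")
v=np.hstack([cv2.resize(a[90:190,290:390],(400,400),interpolation=2),cv2.resize(b[210:310,320:420],(400,400),interpolation=2)])
cv2.imwrite("pics/g6.png",v)
E
```

```text
[ 430.57236692 -373.07611723  171.89002248] [ 0.29922794 -0.00630059 -2.94131739]
```

View pics/g6.png

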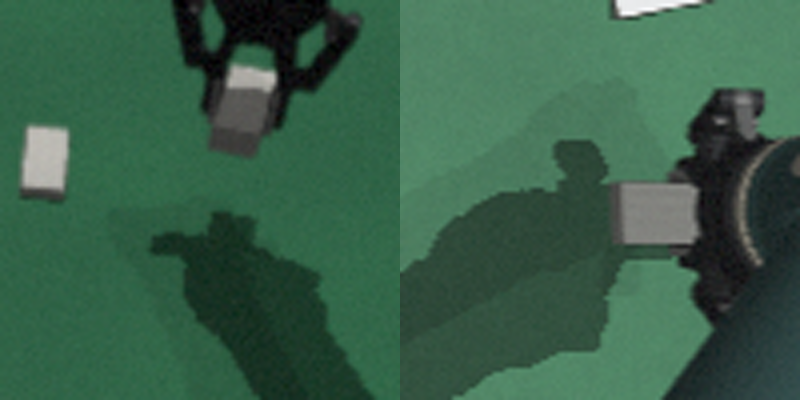

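Call:
jog_arm([
  [[0.4,0.2,0],0,1],
  [[0.7,0.3,0],0,1],
  [[0.8,0.35,0],0,1],
  [[0.8,0.35,0],0,1],
  [[0.8,0.35,0],0,1],
  [[0.8,0.35,0],0,1],
  [[0.8,0.35,0],0,1],
  [[0.8,0.35,0],0,1],
])

```text
t: 21.7
ee_pos: [592.8, -20.8, 172.1]
eef_rot: [-2.239, -2.203, 0.002]
ft_force: [1.1, -0.7, -1.6]
opening: 35.5
gripper_force: 40.2
```

Call:
jog_arm([
  [[0.8,0.35,0],0,1],
  [[0.8,0.35,0],0,1],
  [[0.7,0.3,0],0,1],
  [[0.4,0.2,0],0,1],
  [[0,0,0],0,1],
  [[0,0,0],0,1],
  [[0,0,0],0,1],
  [[0,0,0],0,1],
])

```text
t: 22.7
ee_pos: [667.2, 137.3, 173.2]
eef_rot: [2.241, 2.202, -0.0]
ft_force: [-1.1, 0.3, -1.8]
opening: 35.5
gripper_force: 40.2
```

```bash
python3 - <<'E'
from h import *
s=env.read_state();print(s["ee_pos"],s["eef_rot"],s["ft_force"]); print(onz("top",(374.2,263.7),124))
E
```

```text
[667.1606395  137.31606466 173.1965699 ] [ 2.24087641e+00  2.20174181e+00 -2.56322544e-04] [-1.11692457  0.29281822 -1.77823414]
[ 427.94571946 -325.98012689  124.        ]
```

Call:
jog_arm([
  [[0.38,-0.12,0],0,1],
  [[0,0,0.3],0,1],
  [[0,0,0.5],0,1],
  [[0,0,0.4],0,1],
  [[0,0,0.3],0,1],
  [[0,0,0.16],0,1],
  [[0,0,0],0,1],
  [[0,0,0],0,1],
])

```text
t: 23.7
ee_pos: [660.9, 161.4, 73.9]
eef_rot: [2.239, 2.203, 0.001]
ft_force: [0.0, -0.9, -1.4]
opening: 35.6
gripper_force: 40.4
```

```bash
python3 - <<'E'
from h import *
s=env.read_state();print(s["ee_pos"],s["ft_force"])
a=snap("side");b=snap("top")
v=np.hstack([cv2.resize(a[190:290,150:250],(400,400),interpolation=2),cv2.resize(b[130:230,130:230],(400,400),interpolation=2)])
cv2.imwrite("pics/g7.png",v)
E
```

```text
[660.86501292 161.39953167  73.93025998] [ 0.00621972 -0.931626   -1.44896045]
```

View pics/g7.png

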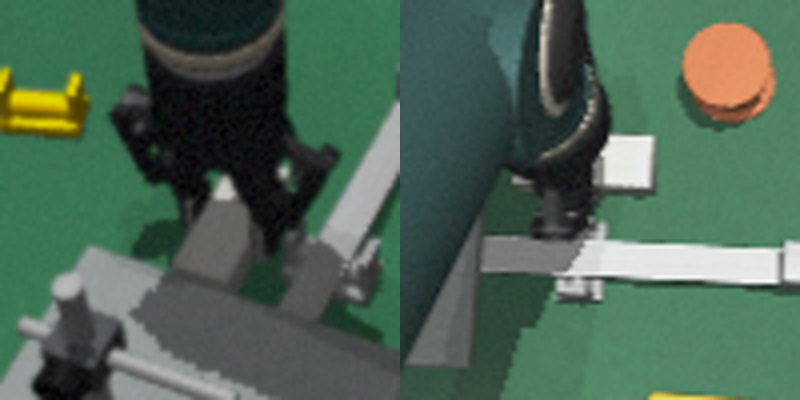

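The block is held beside the bar, and its front edge at side (193,257) sits just short of the raised base edge. Sliding it in now.

Call:
jog_arm([
  [[0,0,0.02],0,1],
  [[0.1,0,0],0,1],
  [[0.1,0,0],0,1],
  [[0.1,0,0],0,1],
  [[0.05,0,0],0,1],
  [[0,0,0],0,1],
  [[0,0,0],0,1],
  [[0,0,0],0,1],
])

```text
t: 24.8
ee_pos: [660.8, 182.0, 72.4]
eef_rot: [2.239, 2.203, -0.0]
ft_force: [-0.6, 0.7, -1.4]
opening: 35.4
gripper_force: 40.4
```

Call:
jog_arm([
  [[0.1,0,0],0,1],
  [[0.1,0,0],0,1],
  [[0.07,0,0],0,1],
  [[0,0,0],0,1],
  [[0,0,0],0,1],
  [[0,0,0],0,1],
  [[0,0,0],0,1],
  [[0,0,0],0,1],
])

```text
t: 25.8
ee_pos: [661.0, 198.5, 72.3]
eef_rot: [2.239, 2.203, 0.0]
ft_force: [-0.2, 0.2, -2.2]
opening: 35.2
gripper_force: 40.4
```

Call:
jog_arm([
  [[0,0,0.005],0,1],
  [[0,0,0],0,-0.1],
  [[0,0,0],0,-0.2],
  [[0,0,0],0,-0.2],
  [[0,0,0],0,-0.2],
  [[0,0,-0.3],0,-0.2],
  [[0,0,-0.6],0,-0.2],
  [[0,0,-0.6],0,-0.2],
])

```text
t: 26.8
ee_pos: [661.2, 198.5, 164.2]
eef_rot: [2.239, 2.203, 0.001]
ft_force: [-0.1, 0.9, 0.6]
opening: 50.8
gripper_force: 0.0
```

```bash
python3 - <<'E'
from h import *
a=snap("side","s8.png");b=snap("top","t8.png")
for n,im,(x0,y0,x1,y1) in (("top",b,(215,170,275,230)),("side",a,(235,165,300,240))):
    hsv=cv2.cvtColor(im,cv2.COLOR_BGR2HSV);w=hsv[y0:y1,x0:x1];m=((w[:,:,1]<60)&(w[:,:,2]>80)).astype(np.uint8)
    for r in range(0,y1-y0,2): print(n,y0+r,''.join('.#@'[0 if not k else (2 if v>190 else 1)] for k,v in zip(m[r],w[r,:,2])))
p=[proj(n,[593,-18,32]) for n in("top","side")];print(p)
# base corner / edge check
for z in (36,38,40): print(z,proj("side",[521.5,220,z]))
E
```

```text
top 170 ............................................................
top 172 ............................................................
top 174 ............................................................
top 176 ............................................................
top 178 ............................................................
top 180 ............................................................
top 182 ............................................................
top 184 ............................................................
top 186 ............................................................
top 188 ............................................................
top 190 ...........############.....................................
top 192 @@@@@@@@@@#@@@@@@@@@@@@@@@@@@@@@@@@@@@@@@@@@@#..............
top 194 @@@@@@@@@##@@@@@@@@@@@@@@@@@@@@@@@@@@@@@@@@@@#..............
top 196 @@@@@@@@@##@@@@@@@@@@@@@@@@@@@@@@@@@@@@@@@@@@#..............
top 198 @@@@@@@@@##@@@@@@@@@@@@@@@@@@@@@@@@@@@@@@@@@@#..............
top 200 @@@@@@@@@############@@@#@@@@@@@@@@@@@@@@@@@@#...........
[... 3287 characters left out ...]
.......
side 227 .......###########...............................................
side 229 ......###########................................................
side 231 .....###########.................................................
side 233 ...############..................................................
side 235 ..############...................................................
side 237 .############....................................................
side 239 ############.....................................................
[array([243.04421196, 196.08773349]), array([260.11629646, 199.473142  ])]
36 [254.54398477 279.78623514]
38 [254.56643318 279.26249213]
40 [254.5889574  278.73698054]
```

Call:
jog_arm([
  [[-0.4,-0.1,0],0,-0.2],
  [[-0.7,-0.2,0],0,-0.2],
  [[-0.8,-0.25,0],0,-1],
  [[-0.8,-0.25,0],0,-1],
  [[-0.7,-0.2,0],0,-1],
  [[-0.5,-0.13,0],0,-1],
  [[-0.13,0,0],0,-1],
  [[0,0,0],0,-1],
])

```text
t: 27.9
ee_pos: [589.0, -42.5, 161.6]
eef_rot: [-2.24, -2.202, 0.001]
ft_force: [0.6, 0.0, -0.3]
opening: 85.1
gripper_force: 0.0
```

Call:
jog_arm([
  [[0,0,0],0,-1],
  [[0,0,0],0,-1],
  [[0,0,0],0,-1],
  [[0,0,0.3],0,-1],
  [[0,0,0.3],0,-1],
  [[0,0,0],0,-1],
  [[0,0,0],0,-1],
  [[0,0,0],0,-1],
])

```text
t: 28.9
ee_pos: [589.7, -42.2, 126.4]
eef_rot: [2.239, 2.203, 0.001]
ft_force: [-0.1, 0.2, 0.8]
opening: 85.7
gripper_force: 0.0
```

Call:
jog_arm([
  [[0,0.055,0.3],0,-1],
  [[0,0,0.3],0,-1],
  [[0,0,0.27],0,-1],
  [[0,0,0],0,-1],
  [[0,0,0],0,1],
  [[0,0,0],0,1],
  [[0,0,0],0,1],
  [[0,0,0],0,1],
], force=20)

```text
t: 29.9
ee_pos: [592.9, -42.0, 74.2]
eef_rot: [2.239, 2.203, 0.001]
ft_force: [0.5, 0.4, -0.4]
opening: 27.6
gripper_force: 27.9
```

Call:
jog_arm([
  [[0,0,0],0,1],
  [[0,0,0],0,1],
  [[0,0,-0.05],0,1],
  [[0,0,-0.05],0,1],
  [[0,0,-0.05],0,1],
  [[0.01,0,-0.05],0,1],
  [[0,0,0],0,1],
  [[0,0,0],0,1],
])

```text
t: 30.9
ee_pos: [592.7, -41.5, 85.8]
eef_rot: [-2.239, -2.204, -0.0]
ft_force: [0.1, 0.4, -1.2]
opening: 27.7
gripper_force: 27.5
```

Call:
jog_arm([
  [[0.01,0,-0.07],0,1],
  [[0.01,0,-0.07],0,1],
  [[0.01,0,-0.07],0,1],
  [[0.01,0,-0.07],0,1],
  [[0.02,0,-0.07],0,1],
  [[0.02,0,-0.07],0,1],
  [[0,0,0],0,1],
  [[0,0,0],0,1],
])

```text
t: 31.9
ee_pos: [592.8, -36.5, 111.1]
eef_rot: [-2.239, -2.204, -0.001]
ft_force: [0.9, 0.6, -7.2]
opening: 27.7
gripper_force: 26.6
```

```bash
python3 - <<'E'
from h import *
s=env.read_state();print(s["ee_pos"],s["ft_force"],s["torque"])
a=snap("side","s9.png");b=snap("top","t9.png")
w=(slice(266,298),slice(236,268));G=lambda i:cv2.cvtColor(i[w],cv2.COLOR_BGR2GRAY).astype(float)
for f in("side0.png","s8.png"): print(f,cv2.phaseCorrelate(G(cv2.imread("pics/"+f)),G(a),cv2.createHanningWindow((32,32),cv2.CV_64F)))
# tip-side visible blade centre line near y=205: where block sits
for n,im,(x0,y0,x1,y1) in (("top",b,(145,168,200,206)),):
    w=cv2.cvtColor(im,cv2.COLOR_BGR2HSV)[y0:y1,x0:x1]
    for r in range(0,y1-y0,1): print(y0+r,''.join('.#@'[0 if k>60 else (2 if v>190 else 1)] for k,v in zip(w[r,:,1],w[r,:,2])))
E
```

```text
[592.82072557 -36.50523343 111.08036318] [ 0.9047966   0.57499092 -7.17328512] [-0.05987216  0.01287276 -0.00965876]
side0.png ((-0.13434628106236346, -1.7186120736127215), 0.9927123221725651)
s8.png ((0.34657817462429463, 0.6539846583124849), 0.6591051519268938)
168 #########@@@@@@@@@@@@@@@@@@@@@@@@@#....................
169 ########@@@@@@@@@@@@@@@@@@@@@@@@@@#....................
170 ########@@@@@@@@@@@@@@@@@@@@@@@@@@#....................
171 ########@@@@@@@@@@@@@@@@@@@@@@@@@##....................
172 ########@@@@@@@@@@@@@@@@@@@@@@@@@##....................
173 ########@@@@@@@@@@@@@@@@@@@@@@@@@##....................
174 ########@@@@@@@@@@@@@@@@@@@@@@@@@##....................
175 ########@@@@@@@@@@@@@@@@@@@@@@@@@##....................
176 ###################################....................
177 ###################################....................
178 ########...............................................
179 ########...............................................
180 ########...............................................
181 ########............................................
[... 743 characters left out ...]
@@@@@@@@@@@@@@@@@@@@@@@@@@@@@@@@@@@@@@@@
195 #######@@@@@@@@@@@@@@@@@@@@@@@@@@@@@@@@@@@@@@@@@@@@@@@@
196 #######@@@@@@@@@@@@@@@@@@@@@@@@@@@@@@@@@@@@@@@@@@@@@@@#
197 #######@@@@@@@@@@@@@@@@@@@@@@@@@@@@@@@@@@@@@@@@@@@@@@@#
198 ####################@@@@@@@@@@@@@@@@@@@@@@@@@@@@@@@@@##
199 ######..................##############################.
200 ######.................#@@##@@@##@##...................
201 ######..................#@@#@@@##@@##..................
202 ######..................#@@@@@@##@@#...................
203 ######..................##########@#...................
204 ######.................###########@#...................
205 ######...........................#.....................
```

Call:
jog_arm([
  [[0,0,0],0,1],
  [[-0.1,0,-0.01],0,1],
  [[-0.2,0,-0.02],0,1],
  [[-0.2,0,-0.02],0,1],
  [[-0.2,0,-0.02],0,1],
  [[-0.2,0,-0.02],0,1],
  [[-0.2,0,-0.02],0,1],
  [[0,0,0],0,1],
], force=80)

```text
t: 33.0
ee_pos: [591.5, -105.1, 117.9]
eef_rot: [2.241, 2.2, -0.001]
ft_force: [-0.3, -0.7, -4.9]
opening: 27.0
gripper_force: 81.9
```

Call:
jog_arm([
  [[0,0,-0.3],0,1],
  [[0,0,-0.6],0,1],
  [[-0.2,0,-0.4],0,1],
  [[-0.6,0,0],0,1],
  [[-0.7,0,0],0,1],
  [[-0.7,0,0],0,1],
  [[-0.5,0,0],0,1],
  [[-0.2,0,0],0,1],
])

```text
t: 34.0
ee_pos: [588.3, -279.0, 196.5]
eef_rot: [2.24, 2.2, -0.002]
ft_force: [0.4, 0.6, -7.7]
opening: 26.9
gripper_force: 81.5
```

Call:
jog_arm([
  [[0,0,0],0,1],
  [[0,0,0],0,1],
  [[0,0,0.3],0,1],
  [[0,0,0.4],0,1],
  [[0,0,0.3],0,1],
  [[0,0,0.2],0,1],
  [[0,0,0],0,1],
  [[0,0,0],0,1],
])

```text
t: 35.0
ee_pos: [589.4, -277.1, 124.2]
eef_rot: [2.238, 2.203, 0.001]
ft_force: [-0.3, 0.2, -6.8]
opening: 27.0
gripper_force: 81.5
```

```bash
python3 - <<'E'
from h import *
s=env.read_state();print(s["ee_pos"],s["ft_force"])
a=snap("side","s10.png");b=snap("top","t10.png")
for n,im in(("side",a),("top",b)):
    x,y=np.round(proj(n,[s["ee_pos"][0]+4,s["ee_pos"][1]+272,10])).astype(int);print(n,x,y)
    w=cv2.cvtColor(im,cv2.COLOR_BGR2HSV)[y-20:y+20,x-25:x+25]
    for r in range(40): print(y-20+r,x-25,''.join('.#@'[0 if k>60 else (2 if v>190 else 1)] for k,v in zip(w[r,:,1],w[r,:,2])))
E
```

```text
[ 589.42175101 -277.06516035  124.23232858] [-0.33814672  0.21240549 -6.78145936]
side 258 209
189 233 ...........................###########............
190 233 ...........................###########............
191 233 ..........................###########.............
192 233 ..........................###########.............
193 233 .........................###########..............
194 233 .........................###########..............
195 233 ........................###########...............
196 233 ........................###########...............
197 233 .......................###########................
198 233 .......................###########................
199 233 ......................###########.................
200 233 ......................###########.................
201 233 .....................###########..................
202 233 .....................###########..................
203 233 ....................###########...................
204 233 .....................##########...................
205 233 ......................########....................
20
[... 3026 characters left out ...]
 ..................................................
206 213 ..................................................
207 213 ..................................................
208 213 ..................................................
209 213 ..................................................
210 213 ..................................................
211 213 ..................................................
212 213 ..................................................
213 213 ..................................................
214 213 ..................................................
215 213 ..................................................
216 213 ..................................................
```

Call:
jog_arm([
  [[0,0,0.2],0,1],
  [[0,0,0.15],0,1],
  [[0,0,0.1],0,1],
  [[0,0,0.1],0,1],
  [[0,0,0.1],0,1],
  [[0,0,0.1],0,1],
  [[0,0,0.08],0,1],
  [[0,0,0],0,1],
])

```text
t: 36.1
ee_pos: [588.9, -276.6, 73.5]
eef_rot: [-2.239, -2.203, -0.0]
ft_force: [0.0, -2.2, -2.9]
opening: 26.9
gripper_force: 81.8
```

Call:
jog_arm([
  [[0,0,0.015],0,1],
  [[0,0,0],0,1],
  [[0,0,0],0,0],
  [[0,0,0],0,-0.5],
  [[0,0,0],0,-1],
  [[0,0,-0.3],0,-1],
  [[0,0,-0.6],0,-1],
  [[0,0,-0.6],0,-1],
])

```text
t: 37.1
ee_pos: [589.1, -276.9, 165.0]
eef_rot: [2.239, 2.203, 0.0]
ft_force: [0.6, -0.3, 0.7]
opening: 85.7
gripper_force: 0.0
```

Call:
jog_arm([
  [[0,0,-0.5],0,-1],
  [[0,-0.6,0],0,-1],
  [[0,-0.8,0],0,-1],
  [[0,-0.6,0],0,-1],
  [[0,0,0],0,-1],
  [[0,0,0],0,-1],
  [[0,0,0],0,-1],
  [[0,0,0],0,-1],
])

```text
t: 38.1
ee_pos: [469.7, -274.7, 192.8]
eef_rot: [2.238, 2.205, -0.0]
ft_force: [-0.1, -0.8, 0.5]
opening: 85.5
gripper_force: 0.0
```

```bash
python3 - <<'E'
from h import *
np.set_printoptions(precision=1,suppress=True)
s=env.read_state();print(s["ee_pos"],s["ft_force"])
a=snap("side","s11.png");b=snap("top","t11.png")
# base edge line, top view, rim z=36 (level)
def fit(im,z,rows):
    g=cv2.GaussianBlur(cv2.cvtColor(im,cv2.COLOR_BGR2HSV)[:,:,1].astype(float),(0,0),.7);e=[]
    for r in rows:
        L=g[r,142:162];t=(L[:3].mean()+L[-3:].mean())/2;i=np.argmax((L[:-1]<t)&(L[1:]>=t));e.append(onz("top",(142+i+(t-L[i])/(L[i+1]-L[i]),r),z)[:2])
    e=np.array(e);return np.polyfit(e[:,0],e[:,1],1)
rows=list(range(152,164,2))+list(range(182,219,3))
f=fit(b,36,rows);print("edge now",f,np.polyval(f,620),"start",np.polyval(fit(cv2.imread("pics/top0.png"),27,rows),620))
def blob(im,x0,y0,x1,y1,v=170,sat=60):
    w=cv2.cvtColor(im,cv2.COLOR_BGR2HSV)[y0:y1,x0:x1];q=np.argwhere((w[:,:,1]<sat)&(w[:,:,2]>v))[:,::-1].astype(np.float32)+[x0,y0];return q
q=blob(b,157,160,200,178,190);r=cv2.boundingRect(q.astype(np.int32));print("shim px",r,"rear",onz("top",(q[:,0].max()+.5,q[:,1].mean()),24),"vis front",onz("top",(q[:,0].min(),q[:,1].mean()),24))
q=blob(b,225,180,360,225,190);r=cv2.boundingRect(q.astype(np.int32));print("bar px",r,onz("top",(r[0],196.3),5),onz("top",(r[0]+r[2],r[1]+r[3]/2),32))
# corner triangulation: low edge right corner; side corner by goodFeatures
def corner(im,x,y,w=8):
    g=cv2.cvtColor(im,cv2.COLOR_BGR2GRAY);p=np.float32([[[x,y]]]);return cv2.cornerSubPix(g,p,(5,5),(-1,-1),(3,50,.01))[0,0]
for nm,(sa,ta) in {"now":(a,b),"start":(cv2.imread("pics/side0.png"),cv2.imread("pics/top0.png")),"lift":(cv2.imread("pics/s8.png"),cv2.imread("pics/t8.png"))}.items():
    ps=corner(sa,254,280 if nm!="start" else 283);pt=corner(ta,149,222);print(nm,ps,pt,tri(ps,pt))
for z in(24,27,36,40):print(z,proj("side",[521.5,220.5,z]))
# bystanders: image difference away from arm
for n,im in(("side",a),("top",b)):
    d=cv2.absdiff(im,cv2.imread(f"pics/{n}0.png")).max(2)
    for nm,(x,y,h) in {"meter":(468,37,34),"spool":(715,65,40),"thin":(583,-402,12)}.items():
        u,v=np.round(proj(n,[x,y,h])).astype(int);print(n,nm,(u,v),np.median(d[v-9:v+10,u-9:u+10]),d[v-9:v+10,u-9:u+10].max())
E
```

```text
[ 469.7 -274.7  192.8] [-0.1 -0.8  0.5]
edge now [ -0.  224.9] 217.7382028805513 start 218.01097870891684
shim px (157, 163, 22, 13) rear [662.5 153.4  24. ] vis front [661.3 209.7  24. ]
bar px (235, 194, 115, 11) [596.1   4.    5. ] [ 589.9 -294.9   32. ]
now [253.8 280.2] [148.1 221.7] (array([522.2, 221. ,  35.3]), np.float64(1.0685904132460702))
start [253.7 282.7] [148.5 221.7] (array([522.6, 221.8,  26.9]), np.float64(0.025398983335586166))
lift [254. 280.] [147.2 221.9] (array([521.4, 222.4,  38.5]), np.float64(0.9464750130305578))
24 [254.3 283.1]
27 [254.4 282.3]
36 [254.5 280. ]
40 [254.5 278.9]
side meter (np.int64(301), np.int64(227)) 6.0 17
side spool (np.int64(204), np.int64(206)) 9.0 15
side thin (np.int64(301), np.int64(129)) 8.0 16
top meter (np.int64(220), np.int64(245)) 7.0 15
top spool (np.int64(212), np.int64(149)) 8.0 13
top thin (np.int64(389), np.int64(204)) 30.0 210
```

```bash
python3 -c "
from workcell import env
print(env.finish_job())"
```

```text
the job is handed in; nothing more can be done
None
```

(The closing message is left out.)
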